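Run a carved column down to the work mark

ROBOT

A 7-joint arm with a two-finger parallel gripper is mounted at the origin on the work surface. World frame = base frame: x ahead of the robot, y to its left, z up, the work surface at z = 0. Lengths are in m, angles in rad, forces in N, time in s.
With the tool pointing down it reaches from about 0.425 to 0.925 m from the base axis. Payload 6.8 kg.
Tool frame: the origin (TCP) lies midway between the tips of the shut fingers; the grasp point (between the pads) lies 19 mm behind it (r.grip_depth is the distance from the TCP to the grasp point, in m); z points along the fingers, y is the line along which they close (so a half turn about z gives the same grasp; the last joint's range is limited). The gripper opens to 85 mm and grips with 20 to 120 N. Pads are 22 mm wide; open, the fingers measure 114 mm over their backs; the gripper's body (76 mm by 85 mm) begins 54 mm behind the grasp point. The pads swing forward as they close: fully open they stand 13 mm farther back than shut.
Start: joints at [-1.285, 0.477, 0.022, 1.555, -0.011, 1.109, -0.083], TCP at [0.259, 0.623, 0.231] pointing down, gripper open.
Joint ranges: [-2.96, 2.96], [-0.34, 2.1], [-1.41, 1.46], [0.24, 2.44], [-1.37, 4.51], [0.17, 1.92], [-2.96, 2.96]. Speed limits (rad/s): [2.39, 2.39, 3.14, 3.14, 3.14, 3.14, 3.14].

INTERFACE

Orientations are given as a rotation vector (axis times angle).
In Python, from bench import telemetry, grab_frame, calibration, order, silhouettes, r gives the robot as it stands.
- The arm moves only by the tool apply_moves, never from a script. Its argument "moves" is a list of rows, each a list of 7 numbers: the turn, a rotation vector about the tool's x, y, z scaled (see below), then the shift along the tool's x, y, z scaled (see below), then the opening, from -1 (shut) to 1 (fully open). A call has exactly 8 rows; each row shifts and turns the commanded pose from where the row before left it, along the tool's axes as they then stand; what a row does not reach is not made up. The controller multiplies each number of a shift by 1000 mm and each number of a turn by 6 degrees. A row lasts 1/12 s, in which the tool goes at most 41.7 mm and 7.16 degrees, less where a joint would pass 70% of its speed; a pose out of reach is approached as far as the arm can. A call with a number of a shift or a turn outside -1 to 1 is refused whole. A call with a gripper value outside its range is refused whole. The fingers move at their own pace and stop on an object; "grip_force" is the grip in N (left out, the last holds). Time passes only in rows, so rows that do not move let the fingers close, or fill a call up. It gives the time, the measured TCP pose, the force, the opening and the grip force at its end, in the units of the state.
- telemetry.get_obs(): the state, without advancing time (a new reading comes with each control period).
- grab_frame(name): name is "side" or "top"; returns the picture (400x640x3 uint8, blue, green, red); there is no depth.
- calibration(name): a dict with "fx", "fy", "cx", "cy" (pixels), "world_from_camera" (4x4, takes a point from camera to world coordinates). Camera axes: x right, y down, z forward; pixel columns grow to the right and rows downward; lengths in m; the calibration is good to about 2 mm. A picture is of the moment at which its call begins. calibration takes no time and is no camera call.
- order.hand_in(): hands the job in; it is judged then, once.
Trained networks look in the newest picture that a camera, given by its name, has taken for a name from the list of things; names that differ only in an ending like _2 or _b are one class to them, and where a whole thing is asked for, a point or a joint stands for the part that bears it (a point fixed in the world has none). Each returns a list of dicts, best first, with "p" (0 to 1); they miss things now and then, are a little off and sometimes report something else, mostly with a low value. They report only what shows in the picture. A call takes as long as a camera call. They do not tell look-alikes from the thing itself.
- silhouettes(thing, camera): "mask" (400x640 bool, what is visible of it) and "extent" ([centre column, centre row, width, height] in pixels, round what is visible of it).
The state is a dict: "clock": time; "joints": joint angles; "qvel": joint speeds; "tau": joint torques, N m; "tcp_pos": TCP position; "orientation": TCP orientation; "contact_force": force on the tool from outside, world axes, zero at the start; "moment": the same for the moment, N m; "grip_width": finger opening in m; "gripper_force": force on a finger pad.
Only numpy, scipy, OpenCV 4.12 (cv2) and the standard library are available. Lean on these libraries where they do the work, as an engineer would, in place of code of your own. Each camera call takes 0.05 s, during which the arm holds its last target. There are 200 camera calls.

TASK

Draw the bolt so that the carriage rolls down its inclined track by itself, and let it run free and untouched for its first 15 cm. Then take it by its upright post while it rolls and bring it gently to rest with its middle level with the marker's pointer: it must not reach the end stop, and the carved column standing loose on it must neither tip nor be touched. Finish while still holding the carriage by its post at the pointer, and leave the other things on the bench alone.

Things in the scene. Friction and masses are not known exactly. Their poses are not given: they have to be found in the camera images.
- rail: Fixed inclined track: two steel bars on wooden sleepers, 660 mm long, wooden end stop at the low end. Origin on the bench surface (z = 0); y axis level along the track, +y uphill; x axis across it (-x side faces the robot at yaw 0). Slope 0.030 rad, falling towards -y. The carriage starts at x 0, y 170, z 80 mm in this frame and can roll 440 mm towards -y before it hits the end stop.
- carriage: Plywood carriage captive on the track, deck 120 (x) by 160 (y) by 18 mm, always level, cannot lift. Origin: centre of the deck's underside; axes as the rail's. Mass 0.5 kg without column; friction about 0.08 N plus 0.2 N per m/s: released, it gathers about 0.17 m/s2. Its upright round hand post (24 mm diameter, 130 mm above the deck) is at x -30, y -40 mm, robot side, downhill end.
- post_top (a point): Centre of the top face of the carriage's hand post, 148 mm above the carriage's origin; moves with the carriage.
- bolt (a joint): Travel of the steel barrel bolt that holds the carriage, 0 (shut) to 0.035 m (fully drawn). It slides towards the rail's -x. It stays where it is left (about 1 N friction). From about 0.020 m on the carriage is free and starts to roll.
- bolt_knob (a point): Top centre of the bolt's upright round handle, 16 mm diameter, its free part about 60 mm tall (top at 150 mm, grip some 20 mm below the top). It stands on the -x side of the track at the uphill end and moves with the bolt.
- column: Carved light-wood column standing loose on the deck, about 80 mm uphill of the post and 60 mm farther to +x; 140 mm tall, foot 30 mm, head 38 mm diameter, 0.15 kg. Origin: centre of its foot. Centre of mass about 77 mm up: it rocks when the carriage is pushed or braked at more than about 1.8 m/s2, and falls when it is stopped dead.
- marker: Dark steel stand fixed beside the track (+x side) with a thin brass pointer towards the track, 98 mm above the bench. Axes as the rail's; the pointer lies on its x axis. The carriage belongs where its origin has y = 0 in the marker's frame, 280 to 360 mm of travel from the start.
- gouge: Gouge with a handle lying on the bench on the robot's side of the track; leave it alone.
- pot: Wooden cup, 70 mm across and 90 mm tall, standing on the bench on the robot's side; leave it alone.
There are look-alikes about, which are no part of the job. Of the things that look like the marker, the middle-sized one is meant.

How it is judged:
By the outcome, as a careful person would: the job done as asked, in the order asked, and still so for the second after the job is handed in, while the arm keeps its last pose, push and grip.
It also fails if it takes over 35 s, if anything falls off the work surface, if the arm or the gripper's body presses on something with over 40 N, if the wrist force passes 120 N, or if a joint passes its speed limit or range.

## Working session

There is one attempt and no reset: what is moved stays moved. The work goes in short steps, Python scripts to look and compute and a tool call to move; the robot and the scene stay as the last step left them, time stands still between calls to the robot, and variables do not carry over. Pictures are saved under pics/ and viewed, at most 10 in all, crops included, and the job is handed in when it is done.

Besides the shell and the picture viewer there is one more tool, called after ">>>" by a JSON object that holds its "op" and its "data". apply_moves: Moves the arm, as the interface text tells. Its arguments: {"type":"object","properties":{"moves":{"type":"array"},"grip_force":{"type":"number"}},"required":["moves"]}

```bash
ls; mkdir -p pics; python3 - <<'E'
from bench import telemetry, grab_frame, calibration, order, silhouettes, r
import cv2,numpy as np
o=telemetry.get_obs();print(o)
for c in("side","top"):
    cv2.imwrite(f"pics/{c}0.png",grab_frame(c));k=calibration(c);print(c,k["fx"],k["fy"],k["cx"],k["cy"],np.round(k["world_from_camera"],4).tolist())
    for n in("rail","carriage","bolt","bolt_knob","post_top","column","marker","gouge","pot"):
        for d in silhouettes(n,c): print(c,n,round(d["p"],2),np.round(d["extent"],1))
E
```

```text
pics
{'clock': 0.0, 'joints': array([-1.28506684,  0.47778562,  0.02235464,  1.55647042, -0.01150089,
        1.10928698, -0.08306517]), 'qvel': array([ 0.00105957,  0.00160328,  0.00033833, -0.00050062,  0.00105082,
        0.00030539, -0.0002952 ]), 'tau': array([ 9.26866924e-04, -5.96450901e+01,  1.60858747e+00, -2.81197876e+01,
        1.25184099e-02,  9.44314466e-03,  1.84959640e-05]), 'tcp_pos': array([0.25880945, 0.62276499, 0.23032771]), 'orientation': array([-6.14527436e-01, -3.08068008e+00,  2.84140798e-03]), 'contact_force': array([ 0.09760333, -0.17705847, -0.37024029]), 'moment': array([ 0.04328619,  0.04447425, -0.00152482]), 'gripper_force': 0.0, 'grip_width': 0.08532935185099902}
side 404.79900194768044 404.79900194768044 316.8564435182074 200.74236199744917 [[0.9756, -0.1243, 0.181, 0.3463], [-0.2192, -0.5062, 0.8341, -0.8446], [-0.0121, -0.8534, -0.5211, 0.6786], [0.0, 0.0, 0.0, 1.0]]
side rail 0.69 [334.1 243.4 152.5 199.9]
side carriage 0.7 [305.4 173.9  58.5  55.9]
side bolt 0.53 [270.1 177.1  28.9  24. ]
side bolt 0.5 [245.7 320.2  39.   57.5]
side bolt_knob 0.5
[... 455 characters left out ...]
, 0.0185, -0.051], [-0.0218, -0.144, -0.9893, 1.2014], [0.0, 0.0, 0.0, 1.0]]
top rail 0.88 [303.6 210.8 240.3  91.7]
top rail 0.5 [299.4 244.8  73.6   7.8]
top rail 0.32 [208.4 240.6  18.1  30.5]
top carriage 0.63 [227.1 202.4  62.8  56.3]
top carriage 0.49 [206.9 240.4  16.9  27.9]
top bolt 0.76 [207.5 241.2  14.8  33.5]
top bolt_knob 0.66 [208.8 240.6  11.7  31. ]
top post_top 0.92 [225.8 205.7  63.3  49.6]
top column 0.58 [201.1 181.9  25.4  23.7]
top marker 0.88 [297.5 116.9  24.3  33.8]
top marker 0.72 [368.  150.5  12.   10.6]
top marker 0.65 [336.7 148.1  23.2  16.5]
top gouge 0.93 [299.1 246.6  70.7   9.6]
top gouge 0.25 [208.2 242.   14.7  34.6]
top pot 0.9 [402.3 280.6  28.6  24.7]
```

```bash
python3 - <<'E'
import cv2
a=cv2.imread("pics/side0.png")[110:360,200:460];b=cv2.imread("pics/top0.png")[90:310,160:440]
cv2.imwrite("pics/s1.png",cv2.resize(a,None,fx=2.4,fy=2.4,interpolation=2)[:600]);cv2.imwrite("pics/t1.png",cv2.resize(b,None,fx=2.7,fy=2.7,interpolation=2))
E
```

```text
(no output)
```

View pics/s1.png

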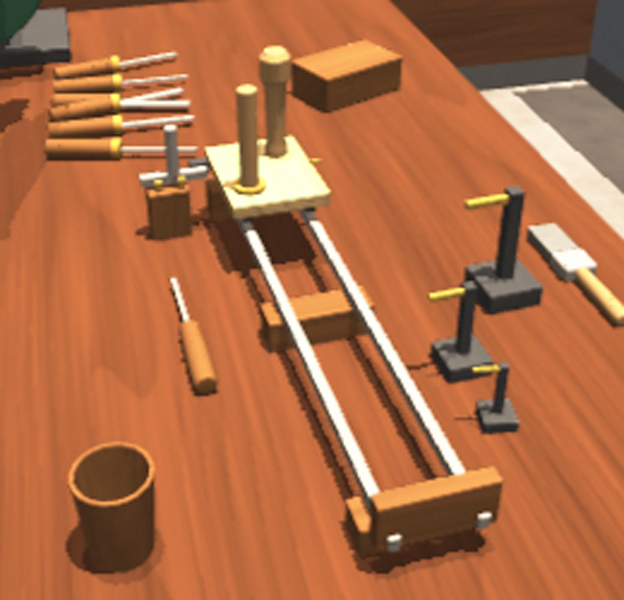

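View pics/t1.png

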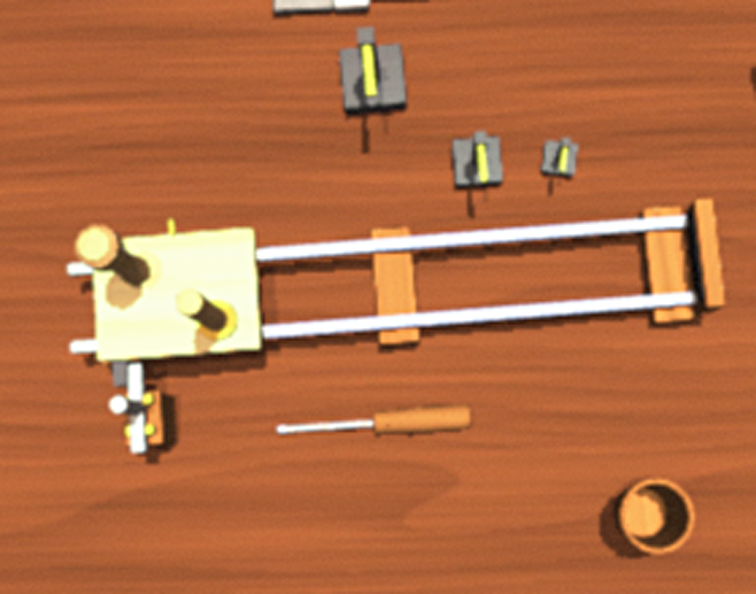

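The side view shows the carriage near (305,174), with post top (302,148), column top (314,132) and bolt knob (271,163). There are three marker look-alikes: large at side (408,216)/top (297,117), **middle at side (390,249)/top (337,148)**, and small at side (406,275)/top (368,150). The knob could be confused with the rack gouges near side (240,150) or the loose gouge at (283,250). I choose the upright handle at (271,163) in side, (204,240) in top, and the middle marker.

```bash
cat > h.py <<'E'
from bench import telemetry, grab_frame, calibration, order, silhouettes, r
import cv2,numpy as np
from scipy.optimize import least_squares
K={c:calibration(c) for c in("side","top")}
def proj(P,c):
    k=K[c];T=np.linalg.inv(k["world_from_camera"]);q=np.atleast_2d(P)@T[:3,:3].T+T[:3,3]
    return np.c_[k["fx"]*q[:,0]/q[:,2]+k["cx"],k["fy"]*q[:,1]/q[:,2]+k["cy"]]
def tri(s,t,z=None):
    f=lambda p:np.r_[(proj(p,"side")[0]-s),(proj(p,"top")[0]-t)]
    s_=least_squares(f,[.55,.1,.1]);return s_.x,np.abs(s_.fun).max()
def ray(uv,c,z):
    k=K[c];M=k["world_from_camera"];d=M[:3,:3]@[(uv[0]-k["cx"])/k["fx"],(uv[1]-k["cy"])/k["fy"],1];return M[:3,3]+d*(z-M[2,3])/d[2]
def rail(p,Q):
    a=p[2];R=np.array([[np.cos(a),-np.sin(a),0],[np.sin(a),np.cos(a),0],[0,0,1]]);return np.atleast_2d(Q)@R.T+[p[0],p[1],0]
E
python3 - <<'E'
from h import *
S=lambda x,y:np.array([200+x/2.4,110+y/2.4]);T=lambda x,y:np.array([160+x/2.7,90+y/2.7])
pts=[((60,250,98),T(93,240),"top"),((60,90,98),T(255,229),"top"),((-60,90,98),T(261,350),"top"),((-60,250,98),T(97,360),"top"),
((-30,130,228),T(189,302),"top"),((-30,130,228),S(246,91),"side"),((-60,250,98),S(206,150),"side"),((60,250,98),S(290,138),"side"),((60,90,98),S(328,194),"side"),((-60,90,98),S(235,206),"side")]
f=lambda p:np.concatenate([proj(rail(p,np.array(q)/1000),c)[0]-u for q,u,c in pts])
s=least_squares(f,[.55,.1,0],loss="soft_l1");print(s.x,np.round(s.fun.reshape(-1,2),1).tolist());p=s.x
np.save("p.npy",p)
kn,e=tri(S(171,128),T(118,404));print("knob",kn,e)
col=rail(p,[.03,.21,.098+.14]);print("col",col,proj(col,"side"),proj(col,"top"))
inv=lambda w:rail([0,0,-p[2]],np.array(w)-[p[0],p[1],0])
print("knob rail",inv(kn))
for n,a,b in(("mid tip",S(431,296),T(484,181)),("mid root",S(466,288),T(479,146)),("big tip",S(468,204),T(371,95)),("small tip",S(474,369),T(561,171))):
    m,e=tri(a,b);print(n,m,e,inv(m))
print("mid by z",inv(ray(T(484,181),"top",.098)),inv(ray(T(479,146),"top",.098)),inv(ray(S(431,296),"side",.098)))
# overlay crops
for c,x,y in(("side",[230,420],[120,290]),("top",[185,385],[110,260])):
    im=grab_frame(c)[y[0]:y[1],x[0]:x[1]];im=cv2.resize(im,None,fx=4*.98,fy=4*.98,interpolation=2) if c=="top" else cv2.resize(im,None,fx=3.5,fy=3.5,interpolation=2)
    k=3.92 if c=="top" else 3.5
    L=[rail(p,np.array(q)/1000)[0] for q in((60,250,98),(60,90,98),(-60,90,98),(-60,250,98),(-30,130,228),(30,210,238))]+[kn]
    for P in L:
        u=(proj(P,c)[0]-[x[0],y[0]]+.5)*k; cv2.drawMarker(im,tuple(int(v) for v in u),(255,0,255),0,9,1)
    cv2.imwrite(f"pics/{c}2.png",im[:600,:800])
E
```

```text
[0.56139291 0.03344606 0.04959322] [[0.4, -0.0], [-0.2, -0.4], [-0.1, -0.7], [0.3, 0.0], [0.3, 0.1], [-0.6, -1.0], [-1.0, -1.0], [0.8, -1.0], [0.4, -0.4], [-1.6, 0.7]]
knob [0.44405103 0.24554225 0.14787831] 0.5522157857868706
col [[0.58094571 0.24467505 0.238     ]] [[315.28440841 130.62338699]] [[194.31950466 178.50561829]]
knob rail [[-0.10668339  0.21765239  0.14787831]]
mid tip [ 0.659744   -0.10255889  0.10029469] 0.6152757688711006 [[ 0.09148801 -0.14071328  0.10029469]]
mid root [ 0.69708801 -0.09903993  0.10099037] 1.216148111837498 [[ 0.12896055 -0.1390499   0.10099037]]
big tip [0.74001129 0.00633748 0.13380269] 0.5672157687417609 [[ 0.17705492 -0.03592988  0.13380269]]
small tip [ 0.67619222 -0.18282643  0.06812978] 0.597171996823306 [[ 0.10393692 -0.22169752  0.06812978]]
mid by z [[ 0.09039691 -0.14041109  0.098     ]] [[ 0.12649402 -0.13828759  0.098     ]] [[ 0.09435371 -0.13772188  0.098     ]]
```

View pics/side2.png

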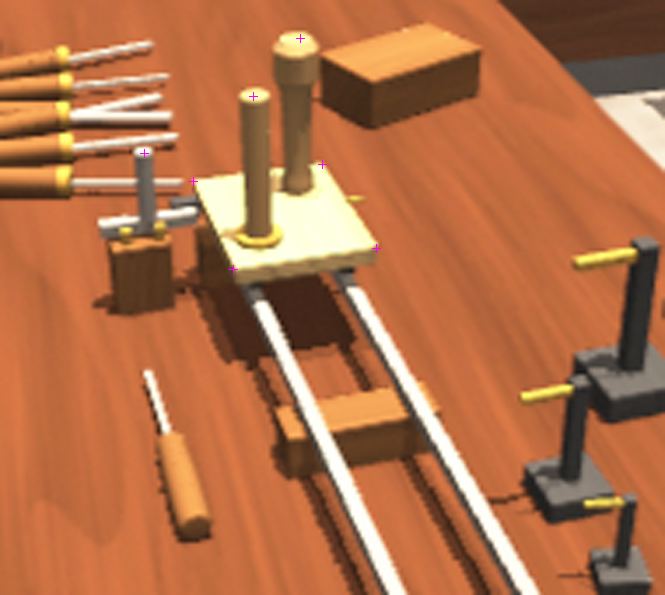

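View pics/top2.png

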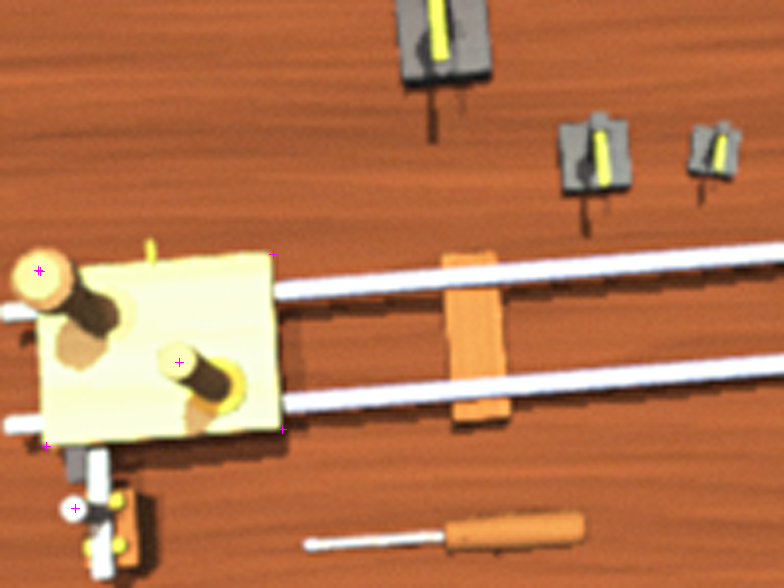

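The overlay agrees with the picture to about 1 px: deck corners, post top, column top and knob are all on their marks. The middle marker's pointer is at top (339,157), which gives rail y ≈ -0.1395, or about 310 mm of travel.

First I turn the tool so that tool x is rail +y and tool y is rail +x.

>>> {"op": "apply_moves", "data": {"moves": [[0,0,1,0,0,0,0],[0,0,1,0,0,0,0],[0,0,1,0,0,0,0],[0,0,1,0,0,0,0],[0,0,1,0,0,0,0],[0,0,1,0,0,0,0],[0,0,1,0,0,0,0],[0,0,1,0,0,0,0]], "grip_force": 25}}

```text
clock: 1.77
tcp_pos: [0.2589, 0.6234, 0.2314]
orientation: [-1.821, -2.56, -0.0]
contact_force: [-0.3, 0.4, 0.6]
grip_width: 0.0426
gripper_force: 0.0
```

>>> {"op": "apply_moves", "data": {"moves": [[0,0,1,0,0,0,0],[0,0,1,0,0,0,0],[0,0,0.77,0,0,0,0],[0,0,0,-0.02,0.01,0,0],[0,0,0,-0.03,0.015,0,0],[0,0,0,-0.03,0.015,0,0],[0,0,0,-0.03,0.015,0,0],[0,0,0,-0.03,0.015,0,0]]}}

```text
clock: 2.43
tcp_pos: [0.3363, 0.4856, 0.2314]
orientation: [-2.166, -2.276, -0.0]
contact_force: [-0.1, 1.0, 0.3]
grip_width: 0.0428
gripper_force: 0.0
```

```bash
cat >> h.py <<'E'
def st():
    o=telemetry.get_obs();p=np.load("p.npy");from scipy.spatial.transform import Rotation as Ro
    R=Ro.from_rotvec(o["orientation"]).as_matrix();w=o["tcp_pos"]
    print("t",round(o["clock"],2),"rail",np.round(rail([0,0,-p[2]],w-[p[0],p[1],0])[0],4),"yaw y-axis",np.degrees(np.arctan2(R[1,1],R[0,1]))-np.degrees(p[2]),"z",R[:,2].round(3),"w",round(o["grip_width"],4),"F",o["contact_force"].round(1),"gf",o["gripper_force"])
E
python3 -c "from h import *;st()"
```

```text
t 2.43 rail [-0.2024  0.4628  0.2314] yaw y-axis -0.004043684188093533 z [ 0.  0. -1.] w 0.0428 F [-0.1  1.   0.3] gf 0.0
```

>>> {"op": "apply_moves", "data": {"moves": [[0,0,0,-0.035,0.0137,0,0],[0,0,0,-0.035,0.0137,0,0],[0,0,0,-0.035,0.0137,0,0],[0,0,0,-0.035,0.0137,0,0],[0,0,0,-0.035,0.0137,0,0],[0,0,0,-0.035,0.0137,0,0],[0,0,0,-0.035,0.0137,0.0,0],[0,0,0,0,0,0.03,0]]}}

```text
clock: 3.1
tcp_pos: [0.4502, 0.2409, 0.2061]
orientation: [2.176, 2.261, 0.015]
contact_force: [1.0, -0.2, -0.5]
grip_width: 0.0427
gripper_force: 0.0
```

```bash
python3 - <<'E'
from h import *
st()
w=telemetry.get_obs()["tcp_pos"];im=grab_frame("side");k=5;x,y=210,100
im=cv2.resize(im[y:y+110,x:x+130],None,fx=k,fy=k,interpolation=2)
for P in(w,[.44405,.24554,.148]):
    u=(proj(P,"side")[0]-[x,y]+.5)*k;cv2.drawMarker(im,tuple(int(v) for v in u),(255,0,255),0,12,1)
cv2.imwrite("pics/s3.png",im)
E
```

```text
t 3.1 rail [-0.1008  0.2127  0.2061] yaw y-axis -0.6385882489199122 z [ 0.009  0.004 -1.   ] w 0.0427 F [ 1.  -0.2 -0.5] gf 0.0
```

View pics/s3.png

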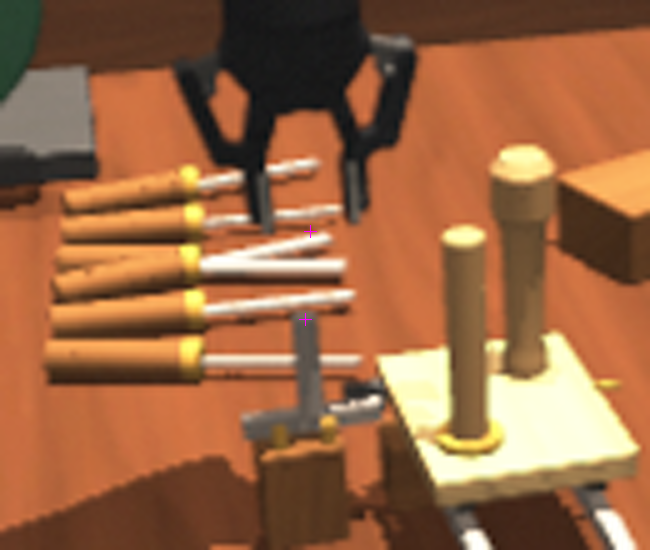

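The gripper is centred over the knob (knob top at crop (305,320), fingers either side of it above), with a small tracking overshoot. I'll lower partway and let it settle.

>>> {"op": "apply_moves", "data": {"moves": [[0,0,0,0,0,0.01,0],[0,0,0,0,0,0.01,0],[0,0,0,0,0,0.01,0],[0,0,0,0,0,0.01,0],[0,0,0,0,0,0,0],[0,0,0,0,0,0,0],[0,0,0,0,0,0,0],[0,0,0,0,0,0,0]]}}

```text
clock: 3.82
tcp_pos: [0.444, 0.2474, 0.1618]
orientation: [2.166, 2.276, 0.002]
contact_force: [0.0, -0.4, -0.4]
grip_width: 0.0428
gripper_force: 0.0
```

```bash
python3 -c "from h import *;st()"
```

```text
t 3.82 rail [-0.1067  0.2195  0.1618] yaw y-axis -0.012924373806042055 z [ 0.001  0.001 -1.   ] w 0.0428 F [ 0.  -0.4 -0.4] gf 0.0
```

>>> {"op": "apply_moves", "data": {"moves": [[0,0,0,-0.002,0,0.013,0],[0,0,0,0,0,0.013,0],[0,0,0,0,0,0.013,0],[0,0,0,0,0,0.012,0],[0,0,0,0,0,0,0],[0,0,0,0,0,0,-0.8],[0,0,0,0,0,0,-0.8],[0,0,0,0,0,0,-0.8]]}}

```text
clock: 4.48
tcp_pos: [0.4436, 0.2453, 0.1113]
orientation: [-2.166, -2.275, -0.001]
contact_force: [-2.7, -0.1, 2.8]
grip_width: 0.0156
gripper_force: 25.0
```

```bash
python3 -c "from h import *;st()"
```

```text
t 4.48 rail [-0.1071  0.2174  0.1113] yaw y-axis -0.023168231786665938 z [-0.     0.001 -1.   ] w 0.0156 F [-2.7 -0.1  2.8] gf 24.974218904972076
```

>>> {"op": "apply_moves", "data": {"moves": [[0,0,0,0,-0.002,0,-0.8],[0,0,0,0,-0.003,0,-0.8],[0,0,0,0,-0.003,0,-0.8],[0,0,0,0,-0.003,0,-0.8],[0,0,0,0,-0.002,0,-0.8],[0,0,0,0,-0.001,0,-0.8],[0,0,0,0,0,0,-0.8],[0,0,0,0,0,0,-0.8]]}}

```text
clock: 5.15
tcp_pos: [0.4303, 0.2445, 0.1112]
orientation: [2.166, 2.275, 0.003]
contact_force: [-0.5, -0.4, 7.1]
grip_width: 0.0153
gripper_force: 25.4
```

```bash
python3 - <<'E'
from h import *
st()
for s in silhouettes("carriage","top") if grab_frame("top") is not None else []: print(s["p"],s["extent"])
# roll model
x=v=0;dt=1e-3
for i in range(2400):
    v+=(.171-.31*v)*dt;x+=v*dt
    if i%100==99: print(round((i+1)*dt,1),round(x,3),round(v,3),end=" | ")
E
```

```text
t 5.15 rail [-0.1205  0.2173  0.1112] yaw y-axis -0.0385924539631719 z [ 0.002  0.001 -1.   ] w 0.0153 F [-0.5 -0.4  7.1] gf 25.40871798992157
0.83 [229.2, 198.2, 62.8, 56.7]
0.1 0.001 0.017 | 0.2 0.003 0.033 | 0.3 0.007 0.049 | 0.4 0.013 0.064 | 0.5 0.02 0.079 | 0.6 0.029 0.094 | 0.7 0.039 0.108 | 0.8 0.051 0.121 | 0.9 0.063 0.134 | 1.0 0.077 0.147 | 1.1 0.093 0.159 | 1.2 0.109 0.171 | 1.3 0.127 0.183 | 1.4 0.146 0.194 | 1.5 0.166 0.205 | 1.6 0.187 0.216 | 1.7 0.209 0.226 | 1.8 0.232 0.236 | 1.9 0.256 0.246 | 2.0 0.281 0.255 | 2.1 0.307 0.264 | 2.2 0.334 0.273 | 2.3 0.362 0.281 | 2.4 0.39 0.29 |
```

>>> {"op": "apply_moves", "data": {"moves": [[0,0,0,0,-0.015,0,-0.8],[0,0,0,0,0,0,0],[0,0,0,0,0,0,0],[0,0,0,-0.035,0,-0.012,0],[0,0,0,-0.035,0,-0.012,0],[0,0,0,-0.035,0,-0.012,0],[0,0,0,-0.035,0,-0.012,0],[0,0,0,-0.035,0,-0.012,0]]}}

```text
clock: 5.92
tcp_pos: [0.4235, 0.0671, 0.1709]
orientation: [2.166, 2.276, 0.001]
contact_force: [0.9, -0.4, -0.1]
grip_width: 0.0425
gripper_force: 0.0
```

```bash
cat >> h.py <<'E'
def travel(tag):
    t=telemetry.get_obs()["clock"];im=grab_frame("top");cv2.imwrite(f"pics/f_{tag}.png",im);a=cv2.imread("pics/top0.png")
    p=np.load("p.npy")
    # rectify deck plane (z=.098-.03*travel) to rail coords, template = initial deck strip, best shift along y
    g=cv2.cvtColor(im,cv2.COLOR_BGR2GRAY).astype(np.float32);ys=np.arange(-.02,.10,.001)
    def strip(img,s,xs,zz,y0,y1):
        Y,X=np.meshgrid(np.arange(y0,y1,.001)-s,xs,indexing="ij");P=rail(p,np.c_[X.ravel(),Y.ravel(),np.full(X.size,zz-.03*s)])
        uv=proj(P,"top").astype(np.float32);return cv2.remap(img,uv[:,0].reshape(X.shape),uv[:,1].reshape(X.shape),1)
    b=im[:,:,0].astype(np.float32);ref=strip(a[:,:,0].astype(np.float32),0,np.arange(-.055,.056,.002),.098,.07,.11)
    S=np.arange(-.01,.42,.001);e=[np.abs(strip(b,s,np.arange(-.055,.056,.002),.098,.07,.11)-ref).mean() for s in S]
    i=int(np.argmin(e));print("t",t,"travel",S[i].round(4),"err",e[i])
E
python3 - <<'E'
from h import *
st();travel("a")
E
```

```text
t 5.92 rail [-0.1361  0.0405  0.1709] yaw y-axis -0.012121049674121753 z [ 0.  0. -1.] w 0.0425 F [ 0.9 -0.4 -0.1] gf 0.0
t 5.9167 travel 0.032 err 17.320217
```

>>> {"op": "apply_moves", "data": {"moves": [[0,0,0,-0.03,0.005,0,0.1],[0,0,0,-0.025,0.02,0,0.1],[0,0,0,-0.02,0.025,0,0.1],[0,0,0,-0.015,0.025,0,0.1],[0,0,0,-0.01,0.02,0,0.1],[0,0,0,-0.007,0.0105,0,0.1],[0,0,0,0,0,0,0.1],[0,0,0,0,0,0,0.1]]}}

```text
clock: 6.63
tcp_pos: [0.5341, -0.0332, 0.1699]
orientation: [-2.167, -2.274, 0.001]
contact_force: [-0.3, 0.5, -0.5]
grip_width: 0.0466
gripper_force: 0.0
```

```bash
python3 - <<'E'
from h import *
st();travel("b")
E
```

```text
t 6.63 rail [-0.0306 -0.0652  0.1699] yaw y-axis -0.07533793223930552 z [-0.001 -0.001 -1.   ] w 0.0466 F [-0.3  0.5 -0.5] gf 0.0
t 6.6333 travel 0.212 err 45.55987
```

```bash
python3 - <<'E'
from h import *
p=np.load("p.npy");im=cv2.imread("pics/f_b.png");x,y,k=180,130,4
im=cv2.resize(im[y:y+130,x:x+200],None,fx=k,fy=k,interpolation=2)
for s in(.126,.136,.146):
  z=-.03*s
  for Q in((.06,.25-s,.098+z),(-.06,.25-s,.098+z),(.06,.09-s,.098+z),(.03,.21-s,.238+z)):
    u=(proj(rail(p,Q),"top")[0]-[x,y]+.5)*k;cv2.drawMarker(im,tuple(int(v) for v in u),{.126:(255,0,0),.136:(255,0,255),.146:(0,255,0)}[s],0,10,1)
cv2.imwrite("pics/t4.png",im)
E
```

```text
(no output)
```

View pics/t4.png

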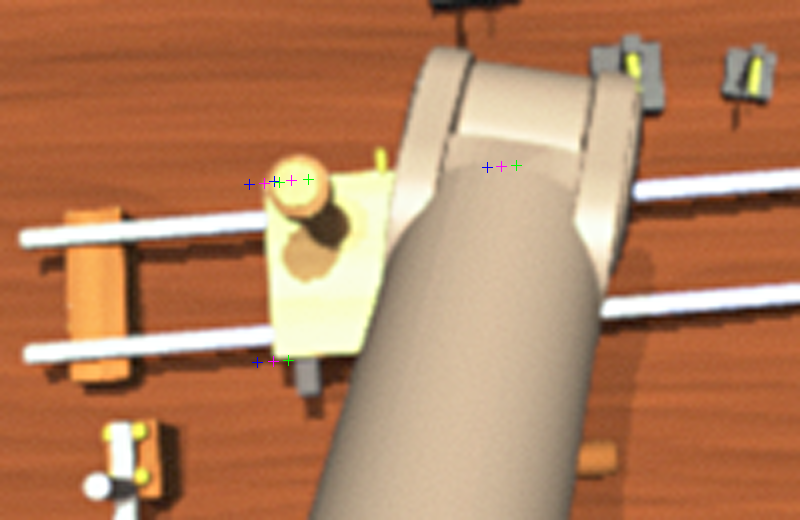

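Rear deck corner at crop (273,358) and column head at (299,184) match a travel of about 0.138 m at t = 6.63 s, as the roll model predicts. Now I match its speed, grip, and brake.

>>> {"op": "apply_moves", "data": {"moves": [[0,0,0,0,0,0,0.1],[0,0,0,-0.002,0,0,0.1],[0,0,0,-0.007,0,0,-0.8],[0,0,0,-0.014,0,0,-0.8],[0,0,0,-0.019,0,0,-0.8],[0,0,0,-0.018,0,0,-0.8],[0,0,0,-0.015,0,0,-0.8],[0,0,0,-0.0125,0,0,-0.8]], "grip_force": 25}}

```text
clock: 7.35
tcp_pos: [0.5431, -0.1198, 0.1695]
orientation: [2.158, 2.272, 0.009]
contact_force: [24.2, 1.6, -29.5]
grip_width: 0.0232
gripper_force: 27.9
```

>>> {"op": "apply_moves", "data": {"moves": [[0,0,0,-0.01,0,0,-0.8],[0,0,0,-0.0075,0,0,-0.8],[0,0,0,-0.005,0,0,-0.8],[0,0,0,-0.003,0,0,-0.8],[0,0,0,-0.0015,0,0,-0.8],[0,0,0,0,0,0,-0.8],[0,0,0,0,0,0,-0.8],[0,0,0,0,0,0,-0.8]]}}

```text
clock: 8.02
tcp_pos: [0.5445, -0.1445, 0.1687]
orientation: [2.157, 2.275, 0.008]
contact_force: [24.3, 2.1, -31.0]
grip_width: 0.0234
gripper_force: 27.6
```

```bash
python3 - <<'E'
from h import *
st();p=np.load("p.npy")
for c,x,y,w,h in(("side",260,130,190,150),("top",180,110,200,150)):
    im=grab_frame(c);cv2.imwrite(f"pics/f_{c}c.png",im);k=4
    im=cv2.resize(im[y:y+h,x:x+w],None,fx=k,fy=k,interpolation=2)
    for s in(.3095,):
        z=-.03*s
        for Q in((.06,.25-s,.098+z),(-.06,.25-s,.098+z),(.06,.09-s,.098+z),(-.06,.09-s,.098+z),(.03,.21-s,.238+z),(-.03,.13-s,.228+z)):
            u=(proj(rail(p,Q),c)[0]-[x,y]+.5)*k;cv2.drawMarker(im,tuple(int(v) for v in u),(255,0,255),0,10,1)
    cv2.imwrite(f"pics/{c}5.png",im[:600,:800])
E
```

```text
t 8.02 rail [-0.0257 -0.1769  0.1687] yaw y-axis 0.21737463357254372 z [ 0.008 -0.001 -1.   ] w 0.0234 F [ 24.3   2.1 -31. ] gf 27.647035717964172
```

View pics/side5.png

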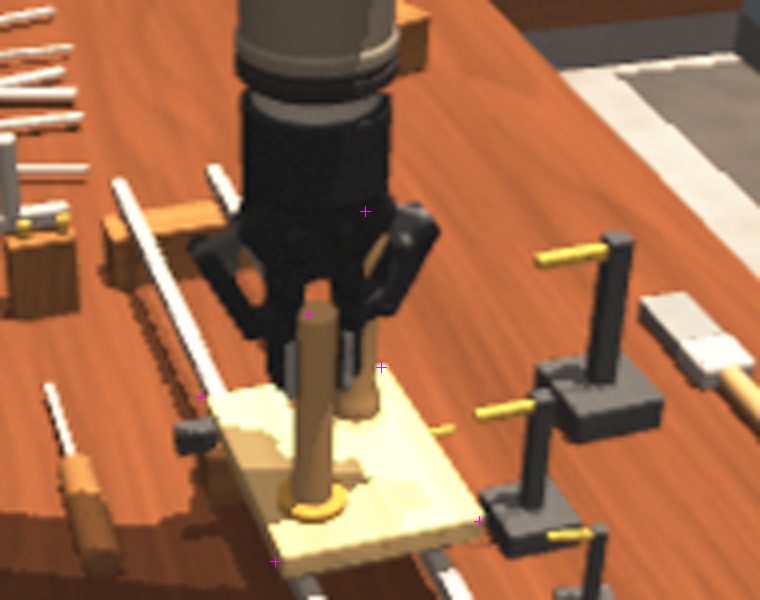

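View pics/top5.png

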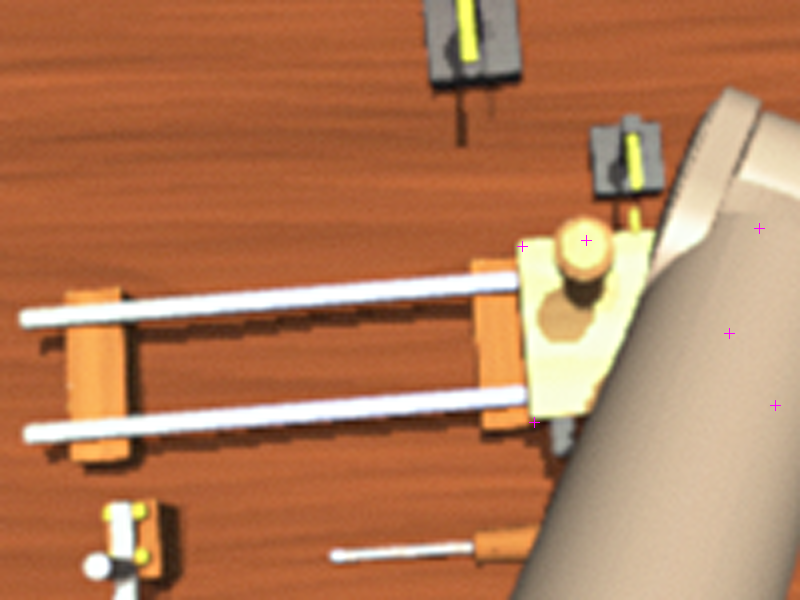

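The carriage is held by its post, the column is upright, and the carriage stops close to the pointer: the deck's brass pin is at side crop (441,431) and the pointer tip at (478,413). I'll measure the residual from both views.

```bash
python3 - <<'E'
from h import *
p=np.load("p.npy");inv=lambda w:rail([0,0,-p[2]],np.array(w)-[p[0],p[1],0])[0].round(4)
S=lambda x,y:np.array([260+x/4-.5,130+y/4-.5]);T=lambda x,y:np.array([180+x/4-.5,110+y/4-.5])
def sh(n,s,t):
    m,e=tri(s,t);print(n,inv(m),round(e,2));return m
sh("pin start",np.array([230+363/3.5-.5,120+198/3.5-.5]),np.array([185+151/3.92-.5,110+240/3.92-.5]))
sh("pin now tip",S(454,429),T(634,208))
a=sh("ptr tip",S(478,413),T(640,190));b=sh("ptr root",S(533,403),T(633,135))
# subpixel yellow pixel centroids (pin and pointer) 
for f,roi in(("top",(325,135,350,175)),("side",(362,225,402,246))):
    im=cv2.imread(f"pics/f_{f}c.png");x0,y0,x1,y1=roi;h=cv2.cvtColor(im,cv2.COLOR_BGR2HSV)[y0:y1,x0:x1]
    m=((h[...,0]>22)&(h[...,0]<36)&(h[...,1]>170)&(h[...,2]>110)).astype(np.uint8)
    n,l,s,c=cv2.connectedComponentsWithStats(m,connectivity=8)
    for i in range(1,n): print(f,s[i].tolist(),(c[i]+[x0,y0]).round(2))
for c in("top","side"):
    for d in silhouettes("column",c):print(c,d["p"],d["extent"])
E
```

```text
pin start [0.0753 0.1731 0.1002] 0.28
pin now tip [ 0.0793 -0.1362  0.0901] 0.39
ptr tip [ 0.0903 -0.141   0.1027] 0.36
ptr root [ 0.1279 -0.1392  0.1014] 0.04
side 0.68 [351.0, 212.8, 11.4, 41.2]
side 0.68 [260.9, 176.4, 25.7, 22.7]
```

>>> {"op": "apply_moves", "data": {"moves": [[0,0,0,0,0.001,0.001,-0.8],[0,0,0,0,0.001,0.001,-0.8],[0,0,0,0,0.001,0.001,-0.8],[0,0,0,0,0.001,0,-0.8],[0,0,0,0,0,0,-0.8],[0,0,0,0,0,0,-0.8],[0,0,0,0,0,0,-0.8],[0,0,0,0,0,0,-0.8]]}}

```text
clock: 8.88
tcp_pos: [0.5449, -0.1474, 0.1683]
orientation: [2.164, 2.274, 0.003]
contact_force: [3.8, -0.7, 6.4]
grip_width: 0.0231
gripper_force: 29.8
```

```bash
python3 - <<'E'
from h import *
st();p=np.load("p.npy");ims=[]
for c,x,y,w,h in(("side",358,222,44,30),("top",320,132,36,40)):
    f=grab_frame(c);cv2.imwrite(f"pics/f_{c}d.png",f);im=f[y:y+h,x:x+w].astype(int)
    idx=np.minimum(im[...,1],im[...,2])-im[...,0]
    m=((idx>70)&(im[...,1]>im[...,2]*.78)).astype(np.uint8)
    n,l,s,ce=cv2.connectedComponentsWithStats(m,connectivity=8)
    for i in range(1,n): print(c,s[i].tolist(),(ce[i]+[x,y]).round(2))
    ims.append(cv2.resize(f[y:y+h,x:x+w],(w*9,h*9),interpolation=2))
H=max(i.shape[0] for i in ims);out=np.hstack([cv2.copyMakeBorder(i,0,H-i.shape[0],0,0,0) for i in ims]);cv2.imwrite("pics/z6.png",out);print(out.shape)
E
```

```text
t 8.88 rail [-0.0255 -0.1799  0.1683] yaw y-axis -0.007784448002218447 z [ 0.003 -0.    -1.   ] w 0.0231 F [ 3.8 -0.7  6.4] gf 29.83210265636444
side [0, 2, 19, 28, 39] [367.67 237.59]
side [21, 8, 15, 5, 36] [386.   231.64]
top [16, 11, 5, 14, 42] [338.05 149.26]
top [18, 30, 4, 7, 19] [339.26 165.  ]
top [1, 33, 16, 7, 60] [327.83 168.33]
(360, 720, 3)
```

View pics/z6.png

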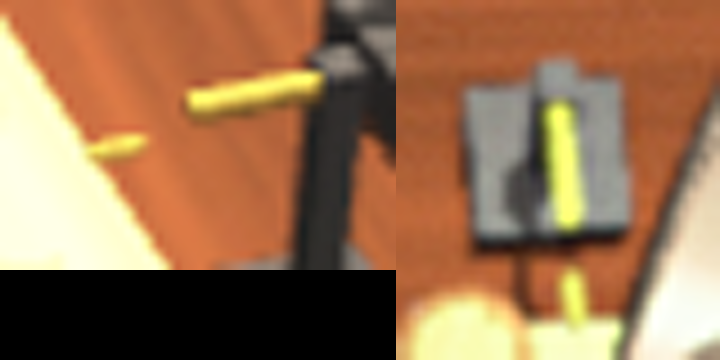

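The zoom shows the deck's brass pin (side crop (118,148)) almost in line with the pointer (190,103)–(322,80). The top view agrees to within about 1 px. I'll get the residual by a joint fit.

```bash
python3 - <<'E'
from h import *
p0=np.load("p.npy")
S=lambda x,y:np.array([358+x/9-.5,222+y/9-.5]);T=lambda x,y:np.array([320+x/9-.5,132+y/9-.5])
for yaw in(p0[2],p0[2]-.01,p0[2]+.01):
    p=[p0[0],p0[1],yaw];inv=lambda w:rail([0,0,-p[2]],np.array(w)-[p[0],p[1],0])[0].round(4)
    g=lambda L:[inv(tri(S(*a),T(*b))[0]).tolist() for a,b in L]
    print(round(yaw,3),"ptr",g([((193,102),(175,218)),((318,81),(162,108)),((256,91.5),(168.5,163))]),"pin",g([((143,143),(175,275)),((118,147.5),(177.5,298))]))
    for nm,z,s,t in(("ptr",.098,(256,91.5),(168.5,163)),("pin",.088,(118,147.5),(177.5,298))): print(nm,"side y",inv(ray(S(*s),"side",z))[1],"top y",inv(ray(T(*t),"top",z))[1])
# refit rail yaw from the deck now: yaw from bars in start top picture
a=cv2.imread("pics/top0.png");pts=[]
g=cv2.cvtColor(a,cv2.COLOR_BGR2HSV);m=((g[...,1]<60)&(g[...,2]>190)).astype(np.uint8)
for lo,hi in((174,186),(198,216)):
    P=[(u,np.average(np.arange(lo,hi),weights=m[lo:hi,u]+1e-9)) for u in range(268,405) if m[lo:hi,u].sum()>=2]
    W=np.array([ray(q,"top",.075+.03*(-(q[0]-313)*.0027))[:2] for q in P]);vx,vy=np.polyfit(W[:,1],W[:,0],1);print("bar yaw",-vx,len(P))
E
```

```text
0.05 ptr [[0.0924, -0.1394, 0.1013], [0.128, -0.1387, 0.1001], [0.1102, -0.1391, 0.1007]] pin [[0.0784, -0.1389, 0.09], [0.0712, -0.139, 0.0902]]
ptr side y -0.1357 top y -0.1393
pin side y -0.1364 top y -0.1392
0.04 ptr [[0.0938, -0.1385, 0.1013], [0.1294, -0.1374, 0.1001], [0.1116, -0.138, 0.1007]] pin [[0.0798, -0.1381, 0.09], [0.0726, -0.1383, 0.0902]]
ptr side y -0.1346 top y -0.1381
pin side y -0.1357 top y -0.1385
0.06 ptr [[0.091, -0.1404, 0.1013], [0.1267, -0.14, 0.1001], [0.1089, -0.1402, 0.1007]] pin [[0.077, -0.1397, 0.09], [0.0698, -0.1398, 0.0902]]
ptr side y -0.1368 top y -0.1404
pin side y -0.1371 top y -0.1399
bar yaw 0.050879276432605036 127
bar yaw 0.05972596202334465 137
```

The pin and pointer agree to under 1 mm, and contact forces are small. One last look before handing in.

```bash
python3 - <<'E'
import cv2
a=cv2.resize(cv2.imread("pics/f_sided.png")[120:290,250:390],None,fx=2.8,fy=2.8,interpolation=2);b=cv2.resize(cv2.imread("pics/f_topd.png")[120:290,250:390],None,fx=2.8,fy=2.8,interpolation=2)
cv2.imwrite("pics/end.png",cv2.hconcat([a,b]))
E
```

```text
(no output)
```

View pics/end.png

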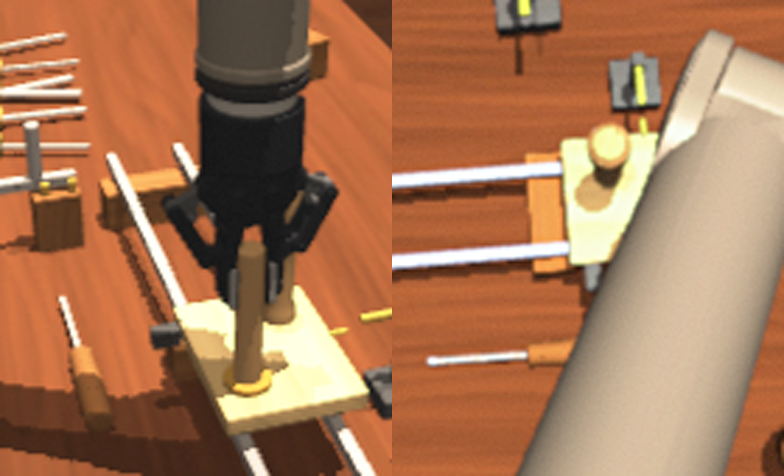

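The column stands upright on the deck (foot at (283,310)), the post is gripped, and the pin lines up with the pointer. Handing in.

```bash
python3 -c "
from bench import order;print(order.hand_in())"
```

```text
the job is handed in; nothing more can be done
None
```

I drew the bolt and caught the carriage by its post after about 22 cm of free roll by my roll model. It is held with its middle within about 1 mm of the middle marker's pointer, the column still upright, and the job is handed in at about 9 s on the robot's clock.

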